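# Lock the jar clamp of the herb shaker with its hitch pin

### The arm

A 6-joint arm with a two-finger parallel gripper is mounted at the origin on the work surface. World frame = base frame: x ahead of the robot, y to its left, z up, the work surface at z = 0. Lengths are in mm, angles in degrees, forces in N, time in s.
With the tool pointing down it reaches from about 375 to 925 mm from the base axis. Payload 5.7 kg.
Tool frame: the origin (TCP) lies midway between the tips of the shut fingers; the grasp point (between the pads) lies ctrl.grip_point_offset behind it (ctrl.grip_point_offset is the distance from the TCP to the grasp point, in mm); y points along the fingers, z is the direction in which the jaws open and shut, and the axes are right-handed (so a half turn about y gives the same grasp; the last joint's range is limited). The gripper opens to 88 mm and grips with 3 to 60 N. Pads are 20 mm wide; open, the fingers measure 115 mm over their backs; the gripper's body (75 mm by 178 mm) begins 61 mm behind the grasp point.
Start: joints at [61.53, 20.558, 86.54, -0, 72.909, -6.595], TCP at [223.545, 556.767, 222.623] pointing down, gripper open.
Joint ranges: [-170.27, 170.27], [-57.76, 135], [12.27, 136.19], [-55.21, 235.2], [11.17, 155.16], [-170.74, 170.74]. Speed limits (degrees/s): [136.94, 136.94, 180, 180, 180, 180].

### API

Orientations are given as a 3x3 rotation matrix whose columns are the frame's x, y, z axes.
In Python, from bench import get_state, cams, ctrl gives the robot as it stands.
- The arm moves only by the shell command python3 -m jog 'ROWS' [FORCE]. ROWS is a JSON object of lists of equal length, an entry for each row: "turn": the turn, a rotation vector about the tool's x, y, z in rad, a list of three; "translation": the shift along the tool's x, y, z in mm, a list of three; "jaw": the finger opening in mm, from 0 to 87.8. A call has exactly 10 rows; each row shifts and turns the commanded pose from where the row before left it, along the tool's axes as they then stand; what a row does not reach is not made up. A row lasts 1/12 s, in which the tool goes at most 41.7 mm and 7.16 degrees, less where a joint would pass 70% of its speed; a pose out of reach is approached as far as the arm can. A call is refused whole if a number of a shift passes 41.7 or a number of a turn 0.125, either way. A call with a gripper value outside its range is refused whole. The fingers move at their own pace and stop on an object; FORCE is the grip in N (left out, the last holds). Time passes only in rows, so rows that do not move let the fingers close, or fill a call up. It gives the time, the measured TCP pose, the force and the opening at its end, in the units of the state.
- get_state(): the state, without advancing time (a new reading comes with each control period).
- cams.camera(name): name is "scene" or "side" or "wrist"; returns the picture (400x640x3 uint8, red, green, blue); there is no depth.
- cams.camera_info(name): a dict with "mtx" (3x3 intrinsics, pixels), "camera_from_world" (4x4, takes a point from world to camera coordinates); the wrist camera has in their place "mount" (4x4, takes a point from camera to tool coordinates, whose origin is the TCP and whose axes are the tool frame's). Camera axes: x right, y down, z forward; pixel columns grow to the right and rows downward; lengths in mm; the calibration is good to about 2 mm. A picture is of the moment at which its call begins: read the wrist's pose just before it. camera_info takes no time and is no camera call.
- ctrl.job_done(): hands the job in, once; it reports no verdict.
The state is a dict: "time_s": time; "joints": joint angles; "dq": joint speeds; "joint_efforts": joint torques, N m; "eef_pos": TCP position; "orientation": TCP orientation; "contact_force": force on the tool from outside, world axes, zero at the start; "moment": the same for the moment, N m; "grip_width": finger opening in mm.
Only numpy, scipy, OpenCV 4.12 (cv2) and the standard library are available. Lean on these libraries where they do the work, as an engineer would, in place of code of your own. Each camera call takes 0.05 s, during which the arm holds its last target. There are 200 camera calls.

### The job

Get the herb shaker ready to run: slide the blue clamp fully home against the jar lid, then push the red-handled hitch pin from the stand right down through the cross hole in the shaft, and swing its sprung wire loop over the shaft's free end until it snaps fully closed round the shaft. Let go of everything, and do not disturb the spare black pin, the two sample jars or the green cup.

Things in the scene. Friction and masses are not known exactly. Their poses are not given: they have to be found in the camera images.
- cross_hole (a point): Centre of the mouth of the vertical 15 mm through hole in the shaker's shaft, on its top face, 118 mm above the table. The shaft is a level square steel bar, 26 x 26 mm. Axes: x along the shaft to its free end, 22 mm away; z up; the jar (amber, white lid) lies on the -y side. Nothing stands below hole and free end.
- shaft_end (a point): Centre of the shaft's free end face, 105 mm above the table; axes as cross_hole. The shaker is fixed: from the cross hole it reaches 300 mm in -x, 138 mm in -y and 55 mm in +y. Its white motor housing (x -300 to -230 mm) is 182 mm high with its knob; the lying jar is 131 mm high.
- clamp (a joint): Slide of the blue clamp along the shaft, m: 0 = home against the jar lid (hard stop), growing towards the free end, at most 0.048. Starts 26 to 44 mm out, covering the cross hole. Stays where left; about 2 N friction. At home its outer face is 16 mm from the hole's centre. Its block is 40 mm long, 46 mm wide, top 10 mm above the shaft.
- clamp_tab (a point): Centre of the clamp's yellow upright push tab: 14 mm thick along the shaft, 34 mm wide across it, from 129 to 171 mm above the table. It moves with the clamp and stands on a blue plate (14 mm thick, 100 mm wide, top at 130 mm). Axes as cross_hole; at home it is at x = -49 mm, y = -70 mm from the cross hole.
- pin_grip (a point): On the axis of the hitch pin's red handle, 38 mm above pin_seat. Handle: 20 mm (pin x) by 18 mm (pin y), from 5 to 54 mm above pin_seat; take it from above across the 18 mm. Pin z is up; the loop closes towards pin x, so x must point along cross_hole +x when fitted. About 175 g. Starts upright in one of the stand's two holes, loop open.
- pin_seat (a point): Centre of the underside of the hitch pin's steel flange (24 mm in diameter): at first on the stand, 65 mm above the table; at the end on the shaft's top face. Below it the shank: 12 mm in diameter, 58 mm long, the last 12 mm tapering to 5 mm at the tip. Axes as pin_grip.
- loop (a joint): Angle of the hitch pin's wire loop, rad: 0 = open stop, leaning back to pin -x, 45 degrees up; 0.79 = straight up; growing over the handle to pin +x and down; 3.45 = closed stop, loop round the shaft end, bow under the shaft. Its weight (65 g) holds it open; once past straight up, a torsion spring (about 0.006 N m) and its weight snap it closed within 1 s. Under 1 N at the bow moves it.
- bow (a point): Middle of the wire loop's bow, its straight far end, 24 mm long along pin y, 64 mm from the hinge. The hinge runs along pin y, 8 mm to pin -x of and 14 mm above pin_seat. Wire 8 mm thick; side arms 24 mm either side of the pin's axis, so the loop clears the shaft by 7 mm each side and the handle's top by 17 mm.
- spare_grip (a point): Centre of the black knob (24 mm in diameter, 40 mm high) of the plain spare pin without a loop, in the other hole of the stand, 110 mm from the hitch pin. The wooden stand is fixed, 160 x 56 mm, 65 mm high. Leave the spare pin where it is.
- jar_a_mid (a point): Centre of an amber herb jar with a steel lid, 74 mm in diameter, 100 mm high; leave it alone.
- jar_b_mid (a point): Centre of a green glass herb jar with a white lid, 74 mm in diameter, 100 mm high; leave it alone.
- cup_mid (a point): Centre of a green cup, 72 mm in diameter, 85 mm high; leave it alone.
Not all that is in view belongs to the job. Leave any yellow look-alike of the part that bears pin_grip alone.

How it is judged (in metres and radians):
On the way, in this order (a step that is already met when the one before it is completed fails the run):
1. the clamp is fully home (value of joint clamp below 0.004 m), for 0.2 s.
2. with the clamp home, the hitch pin is fully down in the cross hole (value of joint clamp below 0.004 m and horizontal distance between pin_seat and cross_hole below 0.004 m and z of pin_seat in the frame of cross_hole between -0.004 and 0.004 m), for 0.2 s.
At the end, for the whole second after the job is handed in: Clamp within 4 mm of home; pin flange on the shaft at the cross hole within 4 mm, tilt under 0.12 rad; loop closed (over 3.3 rad) round the free end, bow over 30 mm below the shaft top, pin x within 0.35 rad of the shaft; at rest, released (all of step 2 and angle between pin_seat's own z axis and vertical below 0.12 rad and value of joint loop above 3.3 rad and z of bow in the frame of cross_hole below -0.03 m and x of bow in the frame of cross_hole above 0 m and angle between the x axis of pin_seat and the x axis of cross_hole, either way round below 0.35 rad and velocity of joint loop between -0.1 and 0.1 rad/s and linear speed of hitch_pin below 0.02 m/s); the robot touches nothing.
It fails at once if the spare pin is moved more than 20 mm (distance of spare_grip from where it was at the start of the episode above 0.02 m).
It fails at once if a sample jar or the cup is moved more than 30 mm (distance of any of jar_a_mid, jar_b_mid, cup_mid from where it was at the start of the episode above 0.03 m).
It also fails if it takes over 69 s, if anything falls off the work surface, if the arm or the gripper's body presses on something with over 40 N, if the wrist force passes 120 N, or if a joint passes its speed limit or range.

## Working session

There is one attempt and no reset: what is moved stays moved. The work goes in short steps, Python scripts to look and compute and a shell command to move; the robot and the scene stay as the last step left them, time stands still between calls to the robot, and variables do not carry over. Pictures are saved under pics/ and viewed, about 8 in all and at most 12, crops included, and the job is handed in when it is done.

```bash
ls; mkdir -p pics; python3 - <<'E'
from bench import get_state,cams,ctrl
import cv2,numpy as np
np.set_printoptions(precision=3,suppress=True)
s=get_state();print(s,ctrl.grip_point_offset)
for n in["scene","side","wrist"]:
    im=cams.camera(n);cv2.imwrite(f"pics/{n}0.png",im[:,:,::-1]);print(n,cams.camera_info(n))
E
```

```text
pics
{'time_s': 0.0, 'joints': array([61.528, 20.596, 86.598, -0.002, 72.907, -6.595]), 'dq': array([-0.019, -0.026,  0.036, -0.041,  0.015,  0.227]), 'joint_efforts': array([  0.001, -51.539, -27.073,   0.067,   0.035,  -0.   ]), 'eef_pos': array([223.259, 556.186, 221.831]), 'orientation': array([[ 0.928, -0.001,  0.373],
       [-0.373, -0.002,  0.928],
       [-0.   , -1.   , -0.002]]), 'contact_force': array([ 0.309, -0.888,  0.582]), 'moment': array([-0.002, -0.032,  0.02 ]), 'grip_width': 87.68131232747916} 18.700000000000003
scene {'mtx': array([[387.387,   0.   , 325.37 ],
       [  0.   , 387.387, 204.192],
       [  0.   ,   0.   ,   1.   ]]), 'camera_from_world': array([[  -0.28 ,    0.96 ,   -0.005,  263.368],
       [   0.762,    0.219,   -0.61 , -265.333],
       [  -0.584,   -0.174,   -0.793, 1437.031],
       [   0.   ,    0.   ,    0.   ,    1.   ]])}
side {'mtx': array([[443.6  ,   0.   , 317.189],
       [  0.   , 443.6  , 201.273],
       [  0.   ,   0.   ,   1.   ]]), 'camera_from_world': array([[   0.802,   -0.597,    0.004, -458.761],
       [  -0.385,   -0.523,   -0.76 ,  209.094],
       [   0.456,    0.608,   -0.65 ,  981.597],
       [   0.   ,    0.   ,    0.   ,    1.   ]])}
wrist {'mtx': array([[301.955,   0.   , 324.805],
       [  0.   , 301.955, 195.89 ],
       [  0.   ,   0.   ,   1.   ]]), 'mount': array([[  -0.   ,    0.956,    0.293,  -80.569],
       [  -0.   ,   -0.293,    0.956, -161.328],
       [   1.   ,    0.   ,    0.   ,   -1.098],
       [   0.   ,    0.   ,    0.   ,    1.   ]])}
```

View pics/scene0.png

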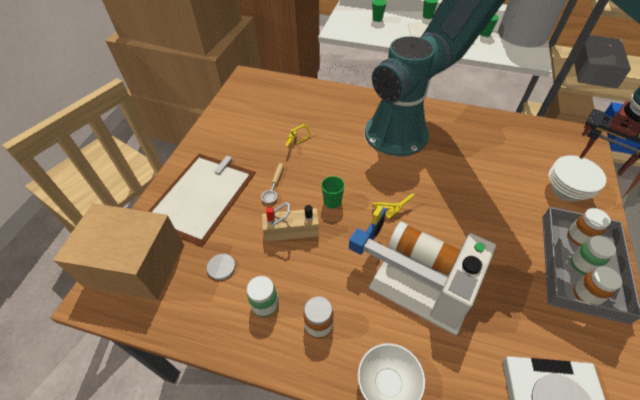

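View pics/side0.png

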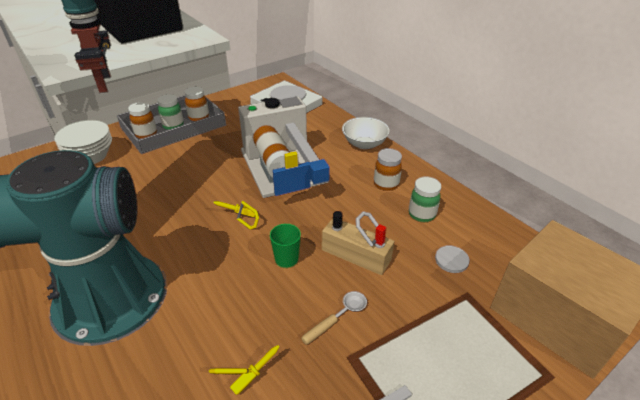

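Scene: hitch pin (red ~(270,214)) and spare (black ~(308,212)) are in the stand, the shaker has the blue clamp at ~(362,240), and yellow decoys lie on the table. Side: red (380,235), black (337,220), clamp (295,177), tab (291,160). Next come a zoomed composite and triangulation.

```bash
cat > h.py <<'E'
import numpy as np,cv2
from bench import get_state,cams,ctrl
np.set_printoptions(precision=1,suppress=True)
def cam(n,s=None):
    i=cams.camera_info(n)
    if n=="wrist":
        T=np.eye(4);T[:3,:3]=s["orientation"];T[:3,3]=s["eef_pos"]
        return i["mtx"],np.linalg.inv(T@i["mount"])
    return i["mtx"],i["camera_from_world"]
def ray(c,p):
    K,M=c;d=M[:3,:3].T@np.linalg.inv(K)@np.array([p[0],p[1],1.]);o=-M[:3,:3].T@M[:3,3]
    return o,d/np.linalg.norm(d)
def plane(c,p,z):
    o,d=ray(c,p);return o+d*(z-o[2])/d[2]
def tri(*cp):
    A=np.zeros((3,3));b=np.zeros(3);R=[ray(c,p) for c,p in cp]
    for o,d in R:P=np.eye(3)-np.outer(d,d);A+=P;b+=P@o
    X=np.linalg.solve(A,b);return X,[round(float(np.linalg.norm((np.eye(3)-np.outer(d,d))@(X-o))),1) for o,d in R]
def proj(c,X):
    K,M=c;q=K@(M[:3,:3]@np.asarray(X,float)+M[:3,3]);return q[:2]/q[2]
def mask(im,col):
    h=cv2.cvtColor(im,cv2.COLOR_RGB2HSV);H,S,V=h[...,0].astype(int),h[...,1],h[...,2]
    m={"red":((H<6)|(H>174))&(S>200)&(V>90),"yellow":(H>24)&(H<33)&(S>200)&(V>100),"blue":(H>100)&(H<118)&(S>150)&(V>50),"green":(H>55)&(H<75)&(S>180)&(V>50),"black":(V<35)}[col]
    return m.astype(np.uint8)
def blobs(im,col,amin=25):
    n,l,st,c=cv2.connectedComponentsWithStats(mask(im,col))
    return [(st[i].tolist(),c[i].round(1).tolist()) for i in range(1,n) if st[i][4]>=amin]
E
python3 - <<'E'
from h import *
for n in["scene","side"]:
    im=cv2.imread(f"pics/{n}0.png")[:,:,::-1].copy()
    for c in["red","yellow","blue","green","black"]:
        print(n,c,[b for b in blobs(im,c) if b[0][1]>130])
a=cv2.imread("pics/scene0.png")[180:310,245:445];b=cv2.imread("pics/side0.png")[130:270,230:405]
a=cv2.resize(a,(800,520)[:2] if 0 else (600,390),interpolation=cv2.INTER_CUBIC);cv2.imwrite("pics/sz.png",a)
cv2.imwrite("pics/dz.png",cv2.resize(b,None,fx=4,fy=4,interpolation=cv2.INTER_CUBIC))
E
```

```text
scene red [([266, 207, 7, 13, 58], [269.5, 213.6])]
scene yellow [([386, 195, 26, 23, 103], [395.7, 207.8])]
scene blue [([608, 134, 32, 14, 128], [626.5, 141.4]), ([610, 143, 24, 11, 107], [619.9, 148.3]), ([350, 225, 26, 28, 334], [360.8, 238.3])]
scene green [([328, 197, 8, 10, 26], [331.6, 201.1])]
scene black [([588, 131, 10, 8, 40], [593.1, 134.7]), ([306, 210, 6, 8, 35], [308.1, 213.7]), ([374, 218, 10, 18, 57], [378.5, 226.5]), ([463, 264, 15, 9, 43], [469.0, 269.3]), ([554, 362, 13, 10, 47], [560.9, 366.5])]
side red [([376, 225, 10, 20, 159], [380.1, 234.1])]
side yellow [([285, 152, 13, 16, 169], [290.7, 159.4]), ([214, 201, 26, 12, 119], [227.7, 205.6]), ([237, 201, 22, 28, 244], [248.7, 214.6]), ([209, 345, 70, 49, 694], [245.5, 372.0])]
side blue [([273, 160, 56, 35, 1213], [299.7, 176.3])]
side green [([271, 224, 29, 43, 985], [285.3, 244.1])]
side black [([117, 170, 20, 60, 815], [126.4, 199.5]), ([333, 212, 9, 16, 119], [337.3, 219.5])]
```

View pics/dz.png

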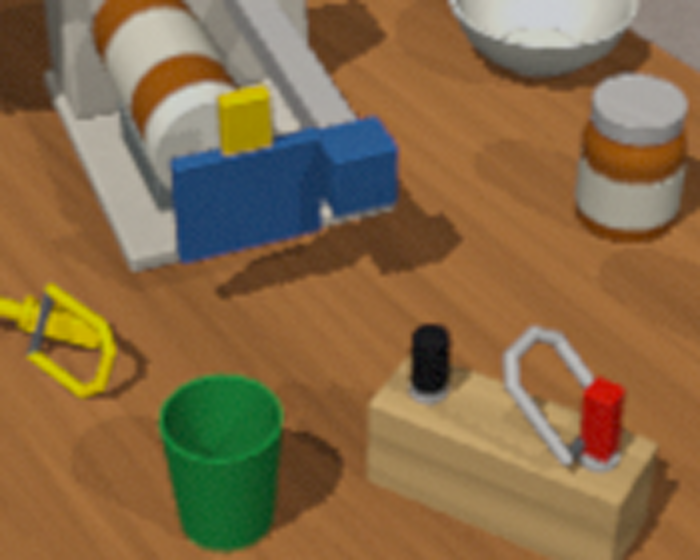

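View pics/sz.png

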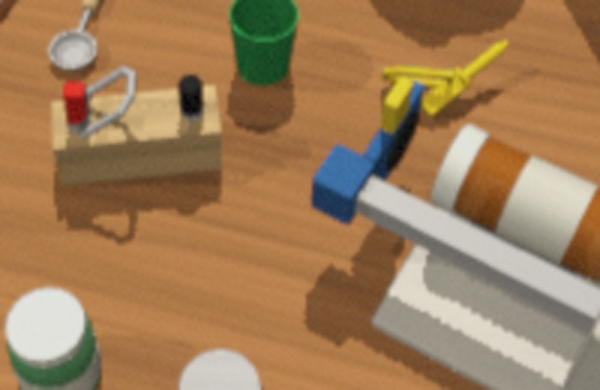

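```bash
python3 - <<'E'
from h import *
S,D=cam("scene"),cam("side")
print("tab",tri((S,(377.5,213.5)),(D,(291,159.5))))
print("handle",tri((S,(269.5,213.6)),(D,(380.1,234.1))))
print("spare",tri((S,(308.3,212.5)),(D,(337.3,219.5))))
z=128 # clamp block top corners
# dz: block top  (320,135)front-left (380,118) back-left(398,150)? ; 
print("clampblob outer", plane(S,(350,243),128),plane(S,(360,229.5),128),plane(S,(367.5,240),128))
for p in[(369,239.5),(445,274.5)],[(364.5,247.5),(441.5,286)]:
    a,b=[plane(S,q,118) for q in p];d=a-b;print("shaft",a,b,np.degrees(np.arctan2(d[1],d[0])))
# shaft in side: line (255..)
for p in[((230+305/4,130+10/4)),(230+350/4,130+110/4)],[((230+245/4,130+10/4)),(230+310/4,130+125/4)]:
    a,b=[plane(D,q,118) for q in p];d=b-a;print("shaftD",a,b,np.degrees(np.arctan2(d[1],d[0])))
E
```

```text
tab (array([498.4,  14.4, 151.8]), [0.7, 0.7])
handle (array([ 540.3, -279.7,   96.7]), [1.1, 1.1])
spare (array([ 499.6, -177.8,   87.4]), [1.4, 1.4])
clampblob outer [591.8 -35.4 128. ] [544.1 -20.1 128. ] [570.5   5.9 128. ]
shaft [561.5   8.7 118. ] [609.2 209.6 118. ] -103.34682093499174
shaft [588.6   2.8 118. ] [642.5 204.5 118. ] -104.97815422093656
shaftD [635.6 139.7 118. ] [586.8  19.9 118. ] -112.13735865713008
shaftD [600.7 165.3 118. ] [555.2  21.7 118. ] -107.55872600513936
```

```bash
python3 -m jog '{"turn":[[0,0,0],[0,0,0],[0,0,0],[0,0,0],[0,0,0],[0,0,0],[0,0,0],[0,0,0],[0,0,0],[0,0,0]],"translation":[[15,-10,-15],[26,-10,-26],[26,-5,-26],[26,0,-26],[26,0,-26],[26,0,-26],[26,0,-26],[26,0,-26],[26,0,-26],[26,0,-26]],"jaw":[0,0,0,0,0,0,0,0,0,0]}' 20
```

```text
time_s: 0.98
eef_pos: [361.9, 231.2, 247.6]
orientation: [[0.928, 0.0, 0.372], [-0.372, -0.0, 0.928], [0.0, -1.0, -0.0]]
contact_force: [0.9, -0.0, -0.0]
grip_width: 24.8
```

```bash
python3 -m jog '{"turn":[[0,-0.06,0],[0,-0.06,0],[0,0,0],[0,0,0],[0,0,0],[0,0,0],[0,0,0],[0,0,0],[0,0,0],[0,0,0]],"translation":[[26,0,-26],[26,0,-26],[26,0,-24],[26,0,-24],[26,0,-24],[26,0,-24],[22,0,-22],[10,0,-10],[0,0,0],[0,0,0]],"jaw":[0,0,0,0,0,0,0,0,0,0]}'; python3 - <<'E'
from h import *
s=get_state();im=cams.camera("wrist");cv2.imwrite("pics/w1.png",im[:,:,::-1]);np.save("w1.npy",s,allow_pickle=True)
print(s["eef_pos"],s["orientation"])
E
```

```text
time_s: 1.82
eef_pos: [490.5, 7.4, 247.3]
orientation: [[0.965, -0.001, 0.26], [-0.26, 0.001, 0.965], [-0.002, -1.0, 0.0]]
contact_force: [-0.6, 0.9, -0.4]
grip_width: 0.3
[490.5   7.4 247.3] [[ 1.  -0.   0.3]
 [-0.3  0.   1. ]
 [-0.  -1.   0. ]]
```

View pics/w1.png

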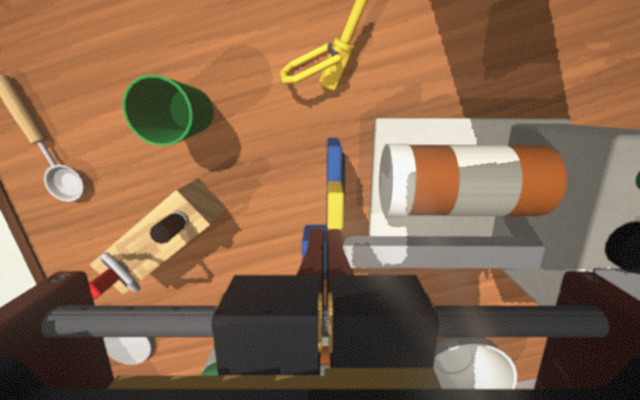

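The tab is at ~(335,205), the shaft runs nearly level in the image from (345,250) to (540,255), and the hitch pin's handle is at ~(103,283) with its loop at (125,270).

```bash
python3 - <<'E'
from h import *
s=np.load("w1.npy",allow_pickle=True).item();W=cam("wrist",s)
im=cv2.imread("pics/w1.png")[:,:,::-1].copy()
print([b for b in blobs(im,"yellow")],blobs(im,"blue"),blobs(im,"red"),blobs(im,"black"))
S,D=cam("scene"),cam("side")
b=[b for b in blobs(im,"yellow") if 320<b[1][0]<350 and b[1][1]>150][0][1]
X,r=tri((S,(377.5,213.5)),(D,(291,159.5)),(W,b));print("tab",X,r,"tool",s["orientation"].T@(X-s["eef_pos"]))
# shaft edges: strongest horizontal gradients in columns 360..530
g=cv2.cvtColor(im,cv2.COLOR_RGB2GRAY)
for y in range(228,280,2):print(y,g[y,360:530:20])
E
```

```text
[] [] [] [([606, 223, 34, 50, 1277], [625.3, 246.8]), ([331, 293, 56, 74, 1679], [354.9, 330.7]), ([369, 325, 13, 21, 49], [375.7, 333.9]), ([381, 340, 12, 8, 26], [386.1, 342.7]), ([613, 348, 13, 8, 27], [619.6, 351.0]), ([526, 349, 114, 51, 2168], [600.7, 385.9]), ([0, 353, 108, 47, 2133], [32.5, 384.1]), ([593, 357, 17, 14, 45], [601.0, 363.1]), ([255, 369, 26, 5, 68], [267.9, 371.5]), ([304, 369, 15, 5, 35], [312.3, 371.9]), ([584, 369, 11, 9, 33], [589.3, 373.3]), ([217, 391, 10, 9, 29], [222.1, 395.2]), ([232, 390, 18, 10, 65], [240.9, 394.5]), ([248, 390, 13, 10, 50], [254.6, 395.0]), ([261, 390, 154, 10, 1231], [345.3, 394.6])]Traceback (most recent call last):
  File "<stdin>", line 6, in <module>
IndexError: list index out of range
```

```bash
sed -i 's/S>200)&(V>90/S>150)\&(V>70/; s/S>200)&(V>100/S>140)\&(V>100/; s/(S>150)&(V>50),"green/(S>120)\&(V>40),"green/' h.py; python3 - <<'E'
from h import *
s=np.load("w1.npy",allow_pickle=True).item();W=cam("wrist",s)
im=cv2.imread("pics/w1.png")[:,:,::-1].copy()
h=cv2.cvtColor(im,cv2.COLOR_RGB2HSV);print(h[195,336],h[150,334],h[283,103])
Y,B,Rd=blobs(im,"yellow"),blobs(im,"blue"),blobs(im,"red");print(Y,B,Rd)
S,D=cam("scene"),cam("side")
b=[b for b in Y if 320<b[1][0]<350 and b[1][1]>150]
if b:
  X,r=tri((S,(377.5,213.5)),(D,(291,159.5)),(W,b[0][1]));print("tab",X,r,"tool",s["orientation"].T@(X-s["eef_pos"]))
g=cv2.cvtColor(im,cv2.COLOR_RGB2GRAY)
for y in range(228,280,2):print(y,g[y,360:530:20])
E
```

```text
[ 27 159 246] [109 143 180] [  3 179  91]
[([335, 0, 28, 51, 347], [348.7, 25.5]), ([283, 44, 45, 27, 211], [306.1, 56.2]), ([282, 55, 58, 27, 329], [310.6, 69.2]), ([324, 68, 8, 8, 31], [327.5, 71.0]), ([328, 193, 14, 35, 461], [334.5, 210.0])] [([328, 145, 14, 35, 439], [334.1, 162.2]), ([303, 239, 4, 17, 52], [304.3, 245.8])] [([88, 269, 31, 31, 432], [101.5, 283.0])]
tab [500.1  13.5 153.4] [1.7, 2.1, 2.8] tool [ 7.8 93.9  8.3]
228 [108 242 242 167 164 162 160 100  83]
230 [104 243 244 169 160 160 166  99  78]
232 [106 244 243 166 165 163 160 100  82]
234 [106 241 242 162 161 158 161 101  83]
236 [133 178 175 125 125 119 122  95  81]
238 [139 133 131  95  99  85  80  85  85]
240 [135 137 133  94  99  95  87  86  84]
242 [136 131 129  94  97  85  85  81  80]
244 [113 141 138  93  99  89  86  81  82]
246 [134 197 197 126 129 119 119 113 114]
248 [143 220 225 144 145 138 143 138 138]
250 [140 218 224 142 141 140 142 136 139]
252 [145 219 224 141 139 141 143 139 140]
254 [143 215 222 142 144 136 143 141 139]
256 [143 216 224 142 139 142 145 142 145]
258 [146 214 224 141 138 141 139 142 135]
260 [142 207 223 140 139 139 140 133 138]
262 [142 166 212 141 137 136 144 140 139]
264 [137 143 149 140 140 136 142 142 141]
266 [140 138 137 138 140 137 137 136 136]
268 [111 115 110 111 123 115 115 115 138]
270 [ 97 107  98 103  99  99  96  97 131]
272 [112  99 104  98 102 100 104  92 133]
274 [113  89  94  96  94  98 123  88 131]
276 [ 53  73  58  99  99 106 145  87 135]
278 [ 57  71  54  91 103 107 144  95 138]
```

```bash
python3 -m jog '{"turn":[[0,0,0],[0,0,0],[0,0,0],[0,0,0],[0,0,0],[0,0,0],[0,0,0],[0,0,0],[0,0,0],[0,0,0]],"translation":[[3,0,-20],[3,0,-16],[0,15,0],[0,30,0],[0,30,0],[0,22,0],[0,10,0],[0,0,5],[0,0,8],[0,0,8]],"jaw":[0,0,0,0,0,0,0,0,0,0]}'
python3 - <<'E'
from h import *
s=np.load("w1.npy",allow_pickle=True).item();W=cam("wrist",s);R=s["orientation"]
for r in(246,267.5,256.7):
    X=plane(W,(440,r),118);print(X,R.T@(X-s["eef_pos"]))
print(get_state()["eef_pos"],"tab lateral in tool now",R.T@(np.array([499.5,13.8,150])-get_state()["eef_pos"]))
E
```

```text
time_s: 2.7
eef_pos: [494.0, -7.5, 142.0]
orientation: [[0.966, 0.002, 0.259], [-0.259, -0.0, 0.966], [0.002, -1.0, 0.0]]
contact_force: [-1.1, -0.9, 0.8]
grip_width: 0.2
[583.6 107.9 118. ] [ 63.9 129.2 121.2]
[609.1 104.  118. ] [ 89.6 129.2 124. ]
[596.2 106.  118. ] [ 76.6 129.2 122.6]
[494.   -7.5 142. ] tab lateral in tool now [-0.2 -8.  22. ]
```

```bash
python3 -m jog '{"turn":[[0,0,0],[0,0,0],[0,0,0],[0,0,0],[0,0,0],[0,0,0],[0,0,0],[0,0,0],[0,0,0],[0,0,0]],"translation":[[0,0,3],[0,0,3],[0,0,3],[0,0,3],[0,0,3],[0,0,3],[0,0,2],[0,0,2],[0,0,2],[0,0,0]],"jaw":[0,0,0,0,0,0,0,0,0,0]}'
```

```text
time_s: 3.53
eef_pos: [499.1, 14.8, 140.6]
orientation: [[0.966, -0.0, 0.259], [-0.259, 0.0, 0.966], [-0.0, -1.0, 0.0]]
contact_force: [0.8, -1.1, -0.2]
grip_width: 0.6
```

```bash
python3 -m jog '{"turn":[[0,0,0],[0,0,0],[0,0,0],[0,0,0],[0,0,0],[0,0,0],[0,0,0],[0,0,0],[0,0,0],[0,0,0]],"translation":[[0,0,1],[0,0,1],[0,0,1],[0,0,1],[0,0,1],[0,0,0],[0,0,0],[0,0,0],[0,0,0],[0,0,0]],"jaw":[0,0,0,0,0,0,0,0,0,0]}'
```

```text
time_s: 4.37
eef_pos: [500.2, 19.5, 140.6]
orientation: [[0.966, -0.0, 0.259], [-0.259, 0.0, 0.966], [-0.0, -1.0, 0.0]]
contact_force: [1.0, 0.0, -0.1]
grip_width: 0.4
```

```bash
python3 -m jog '{"turn":[[0,0,0],[0,0,0],[0,0,0],[0,0,0],[0,0,0],[0,0,0],[0,0,0],[0,0,0],[0,0,0],[0,0,0]],"translation":[[0,0,0.6],[0,0,0.6],[0,0,0.6],[0,0,0.6],[0,0,0.6],[0,0,0.6],[0,0,0.6],[0,0,0.6],[0,0,0.6],[0,0,0.6]],"jaw":[0,0,0,0,0,0,0,0,0,0]}'
```

```text
time_s: 5.2
eef_pos: [501.8, 25.2, 140.6]
orientation: [[0.966, -0.0, 0.259], [-0.259, -0.0, 0.966], [-0.0, -1.0, -0.0]]
contact_force: [-1.1, -2.1, -1.1]
grip_width: 0.6
```

```bash
python3 - <<'E'
from h import *
s=get_state();im=cams.camera("side");cv2.imwrite("pics/side2.png",im[:,:,::-1])
a=cv2.resize(im[130:220,230:350],None,fx=4,fy=4,interpolation=cv2.INTER_CUBIC)
w=cams.camera("wrist");cv2.imwrite("pics/w2.png",w[:,:,::-1]);np.save("w2.npy",s,allow_pickle=True)
b=cv2.resize(w[60:260,250:490],None,fx=2,fy=2)[:, :320+0]
b=cv2.resize(w[80:260,240:400],None,fx=2,fy=2)
cv2.imwrite("pics/m2.png",np.hstack([a,b])[:,:,::-1] if a.shape[0]==b.shape[0] else a)
E
```

```text
(no output)
```

View pics/m2.png

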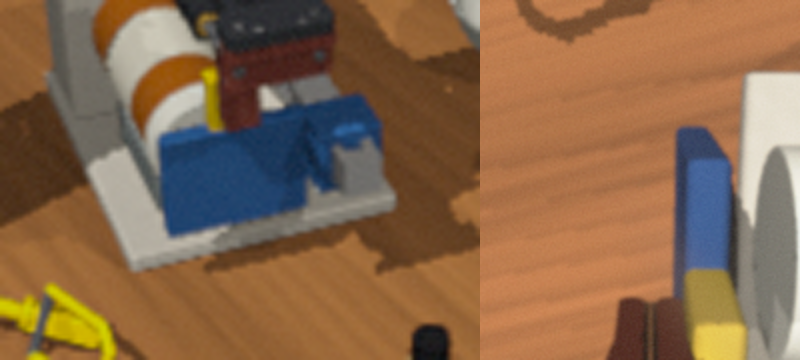

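The clamp is moving with the fingers against the tab, the shaft end shows, and a small gap to the lid remains. I'll keep pushing.

```bash
python3 -m jog '{"turn":[[0,0,0],[0,0,0],[0,0,0],[0,0,0],[0,0,0],[0,0,0],[0,0,0],[0,0,0],[0,0,0],[0,0,0]],"translation":[[0,0,0.5],[0,0,0.5],[0,0,0.5],[0,0,0.5],[0,0,0.5],[0,0,0.5],[0,0,0.5],[0,0,0.5],[0,0,0.5],[0,0,0.5]],"jaw":[0,0,0,0,0,0,0,0,0,0]}'
```

```text
time_s: 6.13
eef_pos: [503.1, 30.0, 140.6]
orientation: [[0.966, -0.0, 0.259], [-0.259, -0.0, 0.966], [-0.0, -1.0, -0.0]]
contact_force: [-2.0, -1.6, -1.1]
grip_width: 0.4
```

```bash
python3 -m jog '{"turn":[[0,0,0],[0,0,0],[0,0,0],[0,0,0],[0,0,0],[0,0,0],[0,0,0],[0,0,0],[0,0,0],[0,0,0]],"translation":[[0,0,0.5],[0,0,0.5],[0,0,0.5],[0,0,0.5],[0,0,0.5],[0,0,0.5],[0,0,0.5],[0,0,0.5],[0,0,0.5],[0,0,0.5]],"jaw":[0,0,0,0,0,0,0,0,0,0]}'
```

```text
time_s: 6.97
eef_pos: [504.5, 34.8, 140.6]
orientation: [[0.966, -0.0, 0.259], [-0.259, -0.0, 0.966], [-0.0, -1.0, -0.0]]
contact_force: [-1.9, -1.4, -0.7]
grip_width: 0.4
```

```bash
python3 -m jog '{"turn":[[0,0,0],[0,0,0],[0,0,0],[0,0,0],[0,0,0],[0,0,0],[0,0,0],[0,0,0],[0,0,0],[0,0,0]],"translation":[[0,0,0.4],[0,0,0.4],[0,0,0.4],[0,0,0.4],[0,0,0.4],[0,0,0.4],[0,0,0.4],[0,0,0.4],[0,0,0.4],[0,0,0.4]],"jaw":[0,0,0,0,0,0,0,0,0,0]}'
```

```text
time_s: 7.8
eef_pos: [505.5, 38.7, 140.6]
orientation: [[0.966, -0.0, 0.259], [-0.259, -0.0, 0.966], [-0.0, -1.0, -0.0]]
contact_force: [-1.2, -2.0, -1.1]
grip_width: 0.4
```

```bash
python3 -m jog '{"turn":[[0,0,0],[0,0,0],[0,0,0],[0,0,0],[0,0,0],[0,0,0],[0,0,0],[0,0,0],[0,0,0],[0,0,0]],"translation":[[0,0,0.4],[0,0,0.4],[0,0,0.4],[0,0,0.4],[0,0,0.4],[0,0,0.4],[0,0,0.4],[0,0,0.4],[0,0,0.4],[0,0,0.4]],"jaw":[0,0,0,0,0,0,0,0,0,0]}'; python3 - <<'E'
from h import *
s=get_state()
w=cams.camera("wrist");cv2.imwrite("pics/w3.png",w[:,:,::-1]);np.save("w3.npy",s,allow_pickle=True)
for n in"w2","w3":
    im=cv2.imread(f"pics/{n}.png")[:,:,::-1].copy();s=np.load(n+".npy",allow_pickle=True).item();W=cam("wrist",s);R=s["orientation"]
    m=mask(im,"blue");m[:,:280]=0;m[:,380:]=0;m[160:]=0
    y,x=np.nonzero(m);print(n,x.min(),x.max(),y.min())
    rows=[(r,x[y==r].min(),x[y==r].max()) for r in(155,158)];print(rows)
    print([R.T@(plane(W,(b,r),130)-s["eef_pos"]) for r,a,b in rows[:1]], "lid", im[155,330:420:3,2])
E
```

```text
time_s: 8.63
eef_pos: [506.0, 40.5, 140.6]
orientation: [[0.966, -0.001, 0.258], [-0.258, -0.004, 0.966], [-0.0, -1.0, -0.004]]
contact_force: [-3.7, -12.8, 0.5]
grip_width: 0.7
w2 340 361 145
[(155, np.int64(345), np.int64(345)), (158, np.int64(349), np.int64(359))]
[array([-52.4,  10.6,  10.5])] lid [ 72  70  77  82 101  92 102  98 100 100  89  78  83 107 181 206 206 210
 182 120 139 184 181 178 175 174 173 173 167 170]
w3 343 361 146Traceback (most recent call last):
  File "<stdin>", line 8, in <module>
    return umr_minimum(a, axis, None, out, keepdims, initial, where)
ValueError: zero-size array to reduction operation minimum which has no identity
```

Hard stop reached (13 N reaction). Backing off, then looking from above.

```bash
python3 -m jog '{"turn":[[0,0,0],[0,0,0],[0,0,0],[0,0,0],[0,0,0],[0,0,0],[0,0,0],[0,0,0],[0,0,0],[0,0,0]],"translation":[[0,0,0],[0,0,-4],[0,0,-12],[0,-10,-20],[0,-30,-15],[0,-35,-15],[0,-25,-15],[0,0,-15],[0,0,0],[0,0,0]],"jaw":[0,0,0,0,0,0,0,0,0,0]}'; python3 - <<'E'
from h import *
s=get_state()
w=cams.camera("wrist");cv2.imwrite("pics/w4.png",w[:,:,::-1]);np.save("w4.npy",s,allow_pickle=True)
W=cam("wrist",s);R=s["orientation"];print(s["eef_pos"])
h0=np.array([506,40.5,118])+R@np.array([70,0,-28.5]);h0[2]=118
print("hole est",h0,proj(W,h0));u,v=proj(W,h0).astype(int)
c=w[max(v-75,0):v+75,u-100:u+100];print(u-100,max(v-75,0));cv2.imwrite("pics/w4c.png",cv2.resize(c,None,fx=4,fy=4,interpolation=cv2.INTER_CUBIC)[:,:,::-1])
E
```

```text
time_s: 9.52
eef_pos: [481.9, -50.6, 240.9]
orientation: [[0.965, 0.001, 0.261], [-0.261, 0.0, 0.965], [0.001, -1.0, 0.001]]
contact_force: [0.4, 1.0, -0.4]
grip_width: 0.1
[481.9 -50.6 240.9]
hole est [566.1  -5.3 118. ] [388.5 253.4]
288 178
```

View pics/w4c.png

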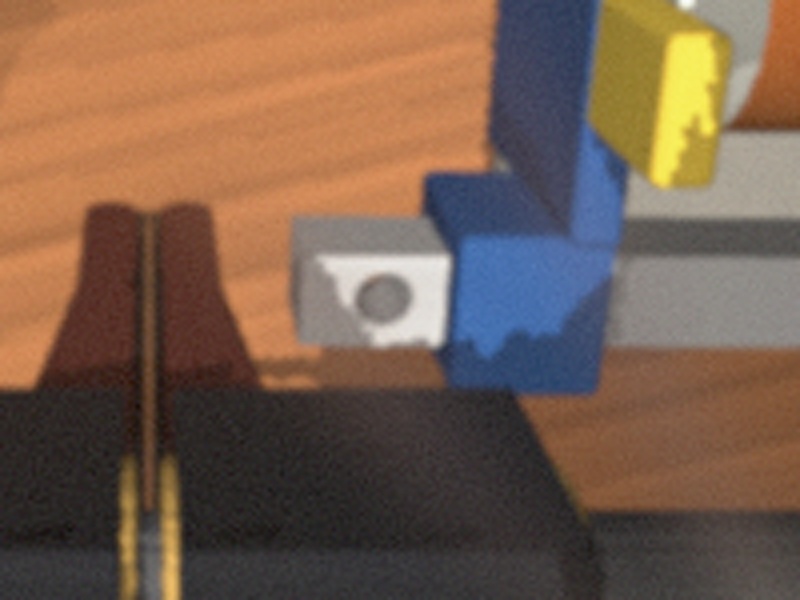

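The hole shows cleanly at (384,252.5), matching the prediction to 4 px, and the clamp is beside it. Now over to the stand.

```bash
python3 - <<'E'
from h import *
s=np.load("w4.npy",allow_pickle=True).item();W=cam("wrist",s)
H=plane(W,(384,252.5),118);E=plane(W,(363.2,252.5),118);C=plane(W,(288+112.5,252.5),118);print("hole",H,np.linalg.norm(H-E),np.linalg.norm(H-C))
a,b=plane(W,(288+320/4,178+253/4),118),plane(W,(288+450/4,178+253/4),118);print(np.degrees(np.arctan2(*(b-a)[1::-1])), np.degrees(np.arctan2(s["orientation"][1,2],s["orientation"][0,2])))
E
python3 -m jog '{"turn":[[0,0,0],[0,0,0],[0,0,0],[0,0,0],[0,0,0],[0,0,0],[0,0,0],[0,0.1,0],[0,0.12,0],[0,0.12,0]],"translation":[[5,0,-15],[7,0,-31],[7,0,-31],[7,0,-31],[7,0,-31],[7,0,-31],[6,0,-26],[0,0,0],[0,0,0],[0,0,0]],"jaw":[0,0,0,0,0,0,30,40,40,40]}'
python3 -m jog '{"turn":[[0,0.12,0],[0,0.12,0],[0,0.12,0],[0,0.12,0],[0,0.1,0],[0,0,0],[0,0,0],[0,0,0],[0,0,0],[0,0,0]],"translation":[[0,0,0],[0,0,0],[0,0,0],[0,0,0],[0,0,0],[0,0,0],[0,0,0],[0,0,0],[0,0,0],[0,0,0]],"jaw":[40,40,40,40,40,40,40,40,40,40]}'
python3 - <<'E'
from h import *
s=get_state();w=cams.camera("wrist");cv2.imwrite("pics/w5.png",w[:,:,::-1]);np.save("w5.npy",s,allow_pickle=True)
W=cam("wrist",s);print(s["eef_pos"],s["orientation"],proj(W,[540,-280,119]),blobs(w,"red"))
E
```

```text
hole [563.9  -9.6 118. ] 21.745640666609585 17.252763239152326
74.86654910010705 74.88772209014748
time_s: 10.4
eef_pos: [475.3, -250.8, 239.2]
orientation: [[0.821, -0.002, 0.571], [-0.571, 0.002, 0.821], [-0.003, -1.0, 0.001]]
contact_force: [0.2, 0.1, -0.2]
grip_width: 23.5
time_s: 11.23
eef_pos: [475.5, -251.2, 240.5]
orientation: [[0.381, -0.0, 0.925], [-0.925, 0.0, 0.381], [-0.0, -1.0, -0.0]]
contact_force: [-0.2, 0.0, -0.3]
grip_width: 39.9
[ 475.5 -251.2  240.5] [[ 0.4 -0.   0.9]
 [-0.9  0.   0.4]
 [-0.  -1.  -0. ]] [373.  237.4] [([360, 217, 21, 22, 235], [370.0, 224.7])]
```

View pics/w5.png

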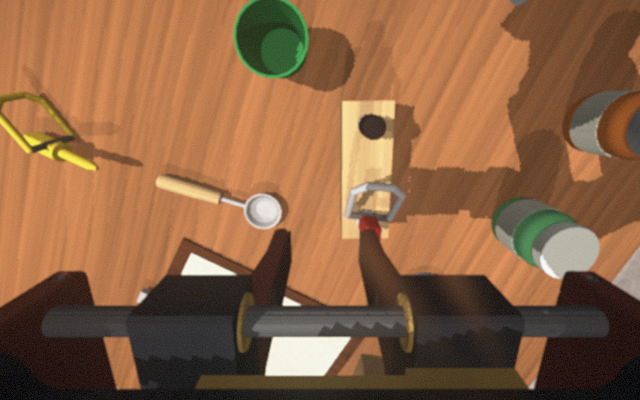

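```bash
python3 - <<'E'
import cv2
w=cv2.imread("pics/w5.png")[165:255,320:440];cv2.imwrite("pics/w5c.png",cv2.resize(w,None,fx=6,fy=6,interpolation=cv2.INTER_CUBIC))
E
```

```text
(no output)
```

View pics/w5c.png

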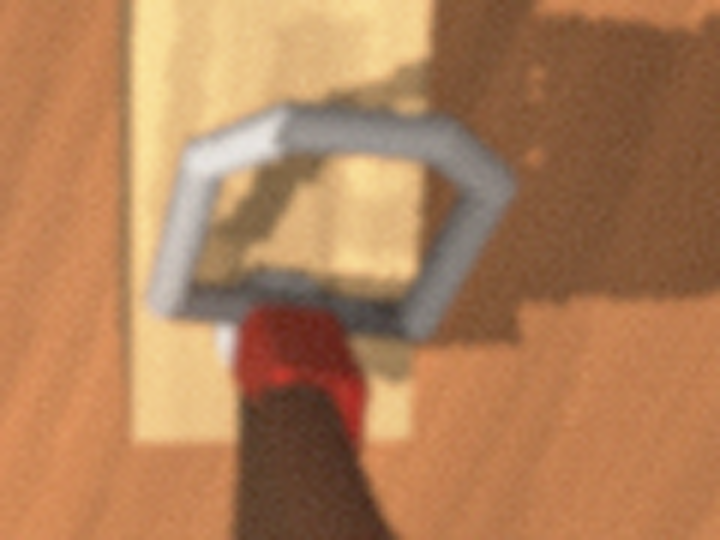

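The loop's bow runs (367.5,184.7)–(394.2,187.2) and the hinge (347.5,215)–(389.2,219.2), so the pin is turned a few degrees from the tool. I'm computing its pose.

```bash
python3 - <<'E'
from h import *
s=np.load("w5.npy",allow_pickle=True).item();W=cam("wrist",s);S,D=cam("scene"),cam("side");R=s["orientation"]
b=[plane(W,p,124.2) for p in[(367.5,184.7),(394.2,187.2)]];h=[plane(W,p,79) for p in[(347.5,215.),(389.2,219.2)]]
for a,c in(b,h):d=c-a;print(np.linalg.norm(d),np.degrees(np.arctan2(d[1],d[0])),(a+c)/2)
bm,hm=sum(b)/2,sum(h)/2;d=hm-bm;print("pin x yaw",np.degrees(np.arctan2(d[1],d[0])),np.linalg.norm(d[:2]))
X,r=tri((S,(269.5,213.6)),(D,(380.1,234.1)));print(X,r,"tool",R.T@(X-s["eef_pos"]))
x=d/np.linalg.norm(d);x[2]=0;x/=np.linalg.norm(x)
print("seat from hinge",hm+8*x,"from bow",bm+53.25*x)
print("top edge line handle: 119 plane",plane(W,(320+305/6,165+385/6),119),plane(W,(320+290/6,165+312/6),75))
E
```

```text
25.675042819126098 16.864774594049237 [ 522.5 -226.8  124.2]
48.14515312000109 16.252359067894723 [ 537.9 -273.5   79. ]
pin x yaw -71.73351062582921 49.18152933626626
[ 540.3 -279.7   96.7] [1.1, 1.1] tool [ 51.  143.7  49.2]
seat from hinge [ 540.4 -281.1   79. ] from bow [ 539.2 -277.3  124.2]
top edge line handle: 119 plane [ 534.1 -272.5  119. ] [ 538.9 -274.6   75. ]
```

```bash
python3 -m jog '{"turn":[[0,0,0],[0,0,0],[0,0,0],[0,0.1,0],[0,0,0],[0,0,0],[0,0,0],[0,0,0],[0,0,0],[0,0,0]],"translation":[[18,0,17],[18,0,16],[18,0,16],[0,0,0],[0,20,0],[0,35,0],[0,35,0],[0,25,0],[0,15,0],[0,0,0]],"jaw":[40,40,40,40,40,40,40,40,40,40]}'
```

```text
time_s: 12.12
eef_pos: [538.8, -281.3, 106.9]
orientation: [[0.285, -0.006, 0.958], [-0.958, 0.004, 0.285], [-0.005, -1.0, -0.004]]
contact_force: [-0.0, -0.3, -0.4]
grip_width: 40.1
```

```bash
python3 -m jog '{"turn":[[0,0,0],[0,0,0],[0,0,0],[0,0,0],[0,0,0],[0,0,0],[0,0,0],[0,0,0],[0,0,0],[0,0,0]],"translation":[[1.5,0,1],[0,8,0],[0,8,0],[0,3,0],[0,0,0],[0,0,0],[0,0,0],[0,0,0],[0,0,0],[0,0,0]],"jaw":[40,40,40,40,40,40,10,10,10,10]}' 30;python3 -m jog '{"turn":[[0,0,0],[0,0,0],[0,0,0],[0,0,0],[0,0,0],[0,0,0],[0,0,0],[0,0,0],[0,0,0],[0,0,0]],"translation":[[0,0,0],[0,0,0],[0,0,0],[0,0,0],[0,0,0],[0,0,0],[0,0,0],[0,0,0],[0,0,0],[0,0,0]],"jaw":[10,10,10,10,10,10,10,10,10,10]}'
```

```text
time_s: 12.95
eef_pos: [542.6, -284.1, 91.9]
orientation: [[0.285, -0.0, 0.959], [-0.959, -0.0, 0.285], [0.0, -1.0, -0.0]]
contact_force: [-0.4, -0.1, 1.7]
grip_width: 18.0
time_s: 13.78
eef_pos: [542.7, -284.1, 91.9]
orientation: [[0.285, 0.0, 0.959], [-0.959, -0.0, 0.285], [0.0, -1.0, -0.0]]
contact_force: [-1.3, 0.5, 5.9]
grip_width: 17.8
```

```bash
python3 -m jog '{"turn":[[0,0,0],[0,0,0],[0,0,0],[0,0,0],[0,0,0],[0,0,0],[0,0,0],[0,0,0],[0,0,0],[0,0,0]],"translation":[[0,-8,0],[0,-16,0],[0,-24,0],[0,-28,0],[0,-28,0],[0,-24,0],[0,-12,0],[0,0,0],[-15,0,6],[-25,0,9]],"jaw":[10,10,10,10,10,10,10,10,10,10]}';python3 -m jog '{"turn":[[0,0.055,0],[0,0.055,0],[0,0.055,0],[0,0.055,0],[0,0.055,0],[0,0.055,0],[0,0.055,0],[0,0.055,0],[0,0.055,0],[0,0.055,0]],"translation":[[-25,0,9],[-25,0,10],[-25,0,9],[-25,0,6],[-24,0,4],[-20,0,0],[-15,0,0],[-10,0,0],[0,0,0],[0,0,0]],"jaw":[10,10,10,10,10,10,10,10,10,10]}'
```

```text
time_s: 14.62
eef_pos: [545.1, -241.9, 230.3]
orientation: [[0.282, -0.001, 0.959], [-0.959, 0.0, 0.282], [-0.0, -1.0, -0.001]]
contact_force: [0.8, 0.1, -1.7]
grip_width: 17.7
time_s: 15.45
eef_pos: [560.3, -64.9, 229.5]
orientation: [[-0.259, -0.004, 0.966], [-0.966, 0.002, -0.259], [-0.0, -1.0, -0.004]]
contact_force: [-0.1, 0.1, -2.1]
grip_width: 18.0
```

```bash
python3 -m jog '{"turn":[[0,0,0],[0,0,0],[0,0,0],[0,0,0],[0,0,0],[0,0,0],[0,0,0],[0,0,0],[0,0,0],[0,0,0]],"translation":[[-15,0,-1],[-15,0,-1],[-14,0,-1],[-6,0,-1],[0,0,0],[0,0,0],[0,0,0],[0,0,0],[0,0,0],[0,0,0]],"jaw":[10,10,10,10,10,10,10,10,10,10]}'; python3 - <<'E'
from h import *
s=get_state();np.save("s6.npy",s,allow_pickle=True);print(s["eef_pos"])
out=[]
for n in("scene","side"):
    im=cams.camera(n);cv2.imwrite(f"pics/{n}6.png",im[:,:,::-1]);c=cam(n)
    u,v=proj(c,s["eef_pos"]+[0,0,-55]).astype(int);print(n,u,v,"crop0",u-40,v-40,blobs(im,"red",8))
    out.append(cv2.resize(im[v-40:v+55,u-40:u+40],None,fx=5,fy=5,interpolation=cv2.INTER_CUBIC))
cv2.imwrite("pics/m6.png",np.hstack(out)[:,:,::-1])
E
```

```text
time_s: 16.28
eef_pos: [571.0, -18.4, 231.7]
orientation: [[-0.259, -0.0, 0.966], [-0.966, -0.0, -0.259], [0.0, -1.0, 0.0]]
contact_force: [0.3, 0.2, -1.7]
grip_width: 17.7
[571.  -18.4 231.7]
scene 359 227 crop0 319 187 [([361, 209, 8, 14, 61], [365.0, 215.6])]
side 321 147 crop0 281 107 [([307, 66, 12, 22, 76], [311.0, 77.7]), ([313, 67, 6, 7, 21], [315.6, 70.1]), ([318, 75, 15, 12, 41], [326.1, 80.8]), ([357, 86, 5, 9, 13], [358.5, 89.3]), ([293, 99, 4, 9, 13], [294.7, 102.8]), ([316, 113, 10, 24, 156], [321.2, 125.5])]
```

View pics/m6.png

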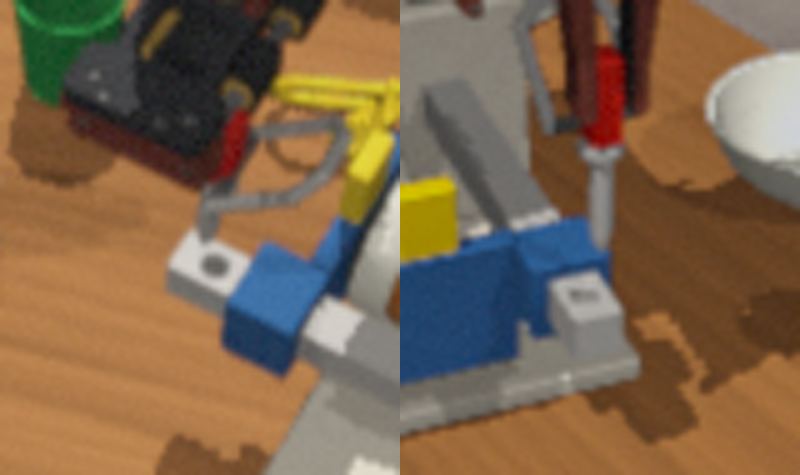

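Both views show the pin tip hanging above the shaft end: tip at scene (359.8,234.6) and side (321,156.2), hole at scene (362.2,240) and side (317.4,166.2).

```bash
python3 - <<'E'
from h import *
S,D=cam("scene"),cam("side");s=np.load("s6.npy",allow_pickle=True).item();R=s["orientation"]
t,r1=tri((S,(359.8,234.6)),(D,(321,156.2)));h,r2=tri((S,(362.2,240)),(D,(317.4,166.2)))
print(t,r1,h,r2,"delta",h-t,"tool",R.T@(h-t))
# flange bottom: shank top for tilt
f,r=tri((S,(319+218/5,187+180/5)),(D,(281+199/5,107+153/5)));print("flange",f,r,f-t)
H=np.array([563.9,-9.6,118]);print("plan via wrist: tool",R.T@(H-s["eef_pos"])+[4.6,0,0])
E
```

```text
[572.3 -15.1 147.5] [0.4, 0.4] [565.8  -8.2 114.8] [0.1, 0.1] delta [ -6.5   6.9 -32.7] tool [-5.  32.7 -8. ]
flange [573.1 -11.8 201.5] [0.1, 0.1] [ 0.8  3.3 54. ]
plan via wrist: tool [ -2.1 113.7  -9.1]
```

```bash
python3 -m jog '{"turn":[[0,0,0],[0,0,0],[0,0,0],[0,0,0],[0,0,0],[0,0,0],[0,0,0],[0,0,0],[0,0,0],[0,0,0]],"translation":[[-2,0,-4.5],[-2,0,-4],[0,4,0],[0,6,0],[0,6,0],[0,6,0],[0,3,0],[0,0,0],[0,0,0],[0,0,0]],"jaw":[10,10,10,10,10,10,10,10,10,10]}'; python3 - <<'E'
from h import *
s=get_state();np.save("s7.npy",s,allow_pickle=True);print(s["eef_pos"])
out=[]
for n in("scene","side"):
    im=cams.camera(n);cv2.imwrite(f"pics/{n}7.png",im[:,:,::-1]);c=cam(n)
    u,v=proj(c,[564.5,-9,120]).astype(int);print(n,"crop0",u-25,v-30)
    out.append(cv2.resize(im[v-30:v+30,u-25:u+25],None,fx=8,fy=8,interpolation=cv2.INTER_CUBIC))
cv2.imwrite("pics/m7.png",np.hstack(out)[:,:,::-1])
E
```

```text
time_s: 17.22
eef_pos: [564.0, -11.9, 206.7]
orientation: [[-0.258, 0.0, 0.966], [-0.966, -0.0, -0.258], [0.0, -1.0, 0.0]]
contact_force: [-0.6, 0.8, -1.1]
grip_width: 17.9
[564.  -11.9 206.7]
scene crop0 337 208
side crop0 292 134
```

View pics/m7.png

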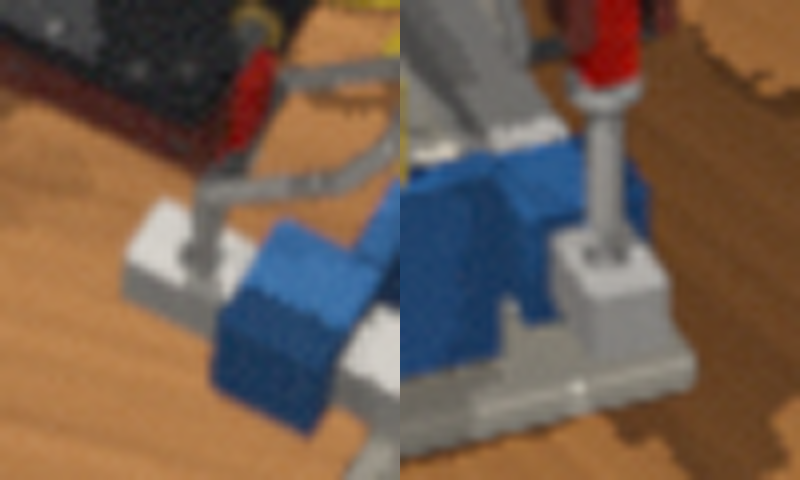

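The tip sits over the hole in both views (scene ~(362.5,241), side ~(318,166)). Descending gently while watching the force.

```bash
python3 -m jog '{"turn":[[0,0,0],[0,0,0],[0,0,0],[0,0,0],[0,0,0],[0,0,0],[0,0,0],[0,0,0],[0,0,0],[0,0,0]],"translation":[[0,1.5,0],[0,1.5,0],[0,1.5,0],[0,1.5,0],[0,1.5,0],[0,1.5,0],[0,1.5,0],[0,1.5,0],[0,0,0],[0,0,0]],"jaw":[10,10,10,10,10,10,10,10,10,10]}'
```

```text
time_s: 18.15
eef_pos: [563.7, -11.9, 194.5]
orientation: [[-0.258, -0.0, 0.966], [-0.966, -0.0, -0.258], [0.0, -1.0, -0.0]]
contact_force: [-0.5, 0.6, -1.0]
grip_width: 18.2
```

```bash
python3 -m jog '{"turn":[[0,0,0],[0,0,0],[0,0,0],[0,0,0],[0,0,0],[0,0,0],[0,0,0],[0,0,0],[0,0,0],[0,0,0]],"translation":[[0,1.5,0],[0,1.5,0],[0,1.5,0],[0,1.5,0],[0,1.5,0],[0,1.5,0],[0,1.5,0],[0,1.5,0],[0,0,0],[0,0,0]],"jaw":[10,10,10,10,10,10,10,10,10,10]}'
```

```text
time_s: 18.98
eef_pos: [563.8, -11.9, 182.6]
orientation: [[-0.258, -0.0, 0.966], [-0.966, -0.0, -0.258], [0.0, -1.0, -0.0]]
contact_force: [0.4, -0.8, -0.4]
grip_width: 17.9
```

```bash
python3 -m jog '{"turn":[[0,0,0],[0,0,0],[0,0,0],[0,0,0],[0,0,0],[0,0,0],[0,0,0],[0,0,0],[0,0,0],[0,0,0]],"translation":[[0,2.5,0],[0,2.5,0],[0,2.5,0],[0,2.5,0],[0,2.5,0],[0,2.5,0],[0,2.5,0],[0,2.5,0],[0,0,0],[0,0,0]],"jaw":[10,10,10,10,10,10,10,10,10,10]}'
```

```text
time_s: 19.82
eef_pos: [563.7, -11.9, 162.5]
orientation: [[-0.258, -0.0, 0.966], [-0.966, -0.0, -0.258], [0.0, -1.0, -0.0]]
contact_force: [-0.0, 0.4, -0.9]
grip_width: 18.1
```

```bash
python3 -m jog '{"turn":[[0,0,0],[0,0,0],[0,0,0],[0,0,0],[0,0,0],[0,0,0],[0,0,0],[0,0,0],[0,0,0],[0,0,0]],"translation":[[0,2.5,0],[0,2.5,0],[0,2.5,0],[0,2.5,0],[0,2,0],[0,1.5,0],[0,1,0],[0,0.5,0],[0,0,0],[0,0,0]],"jaw":[10,10,10,10,10,10,10,10,10,10]}'
```

```text
time_s: 20.65
eef_pos: [563.8, -12.0, 147.6]
orientation: [[-0.258, -0.0, 0.966], [-0.966, -0.0, -0.258], [0.0, -1.0, 0.0]]
contact_force: [0.3, -0.5, -1.9]
grip_width: 17.9
```

```bash
python3 -m jog '{"turn":[[0,0,0],[0,0,0],[0,0,0],[0,0,0],[0,0,0],[0,0,0],[0,0,0],[0,0,0],[0,0,0],[0,0,0]],"translation":[[0,0.5,0],[0,0.5,0],[0,0.5,0],[0,0.5,0],[0,0.5,0],[0,0.5,0],[0,0.5,0],[0,0.5,0],[0,0,0],[0,0,0]],"jaw":[10,10,10,10,10,10,10,10,10,10]}'
```

```text
time_s: 21.48
eef_pos: [564.0, -12.0, 144.8]
orientation: [[-0.258, 0.001, 0.966], [-0.966, -0.0, -0.258], [0.0, -1.0, 0.001]]
contact_force: [-2.1, -2.1, 8.5]
grip_width: 17.8
```

Seated at the predicted height with ~10 N reaction. Releasing, then rising clear.

```bash
python3 -m jog '{"turn":[[0,0,0],[0,0,0],[0,0,0],[0,0,0],[0,0,0],[0,0,0],[0,0,0],[0,0,0],[0,0,0],[0,0,0]],"translation":[[0,0,0],[0,0,0],[0,0,0],[0,0,0],[0,-4,0],[0,-10,0],[0,-16,0],[0,-16,0],[0,-14,0],[0,0,0]],"jaw":[36,36,36,36,36,36,36,36,20,0]}'
python3 -m jog '{"turn":[[0,0,0],[0,0,0],[0,0,0],[0,0,0],[0,0,0],[0,0,0],[0,0,0],[0,0,0],[0,0,0],[0,0,0]],"translation":[[-5,0,0],[-20,0,0],[-25,0,0],[-22,0,0],[-10,0,0],[0,0,0],[0,0,0],[0,0,0],[0,0,0],[0,0,0]],"jaw":[0,0,0,0,0,0,0,0,0,0]}'
python3 - <<'E'
from h import *
s=get_state();np.save("s8.npy",s,allow_pickle=True);print(s["eef_pos"])
out=[]
for n in("scene","side"):
    im=cams.camera(n);cv2.imwrite(f"pics/{n}8.png",im[:,:,::-1]);c=cam(n)
    u,v=proj(c,[564.5,-9,140]).astype(int);print(n,"crop0",u-40,v-50)
    out.append(cv2.resize(im[v-50:v+50,u-40:u+40],None,fx=5,fy=5,interpolation=cv2.INTER_CUBIC))
cv2.imwrite("pics/m8.png",np.hstack(out)[:,:,::-1])
E
```

```text
time_s: 22.32
eef_pos: [566.1, -12.1, 207.3]
orientation: [[-0.258, 0.006, 0.966], [-0.966, -0.001, -0.258], [-0.001, -1.0, 0.006]]
contact_force: [0.2, 0.0, -0.0]
grip_width: 26.0
time_s: 23.15
eef_pos: [584.8, 66.4, 203.6]
orientation: [[-0.259, -0.0, 0.966], [-0.966, -0.0, -0.259], [0.0, -1.0, -0.0]]
contact_force: [0.4, 0.5, 0.2]
grip_width: 0.8
[584.8  66.4 203.6]
scene crop0 322 184
side crop0 277 108
```

View pics/m8.png

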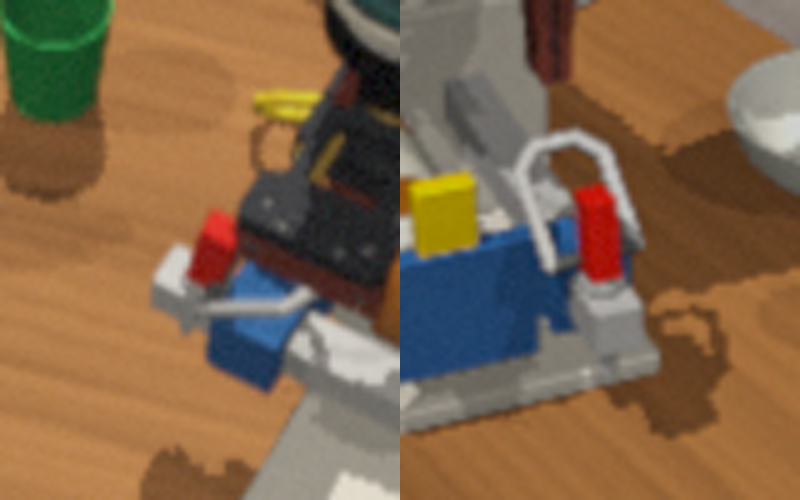

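Pin seated, loop open at side ~(311,135), fingers behind it. Swinging the loop.

```bash
python3 -m jog '{"turn":[[0,0,0],[0,0,0],[0,0,0],[0,0,0],[0,0,0],[0,0,0],[0,0,0],[0,0,0],[0,0,0],[0,0,0]],"translation":[[0,10,0],[0,15,0],[0,7,0],[0,0,0],[5,0,0],[6,0,0],[6,0,0],[6,-1,0],[6,-1,0],[6,-1,0]],"jaw":[0,0,0,0,0,0,0,0,0,0]}'
python3 -m jog '{"turn":[[0,0,0],[0,0,0],[0,0,0],[0,0,0],[0,0,0],[0,0,0],[0,0,0],[0,0,0],[0,0,0],[0,0,0]],"translation":[[6,-1,0],[6,-1,0],[6,-1,0],[6,-2,0],[5,-2,0],[4,0,0],[4,0,0],[0,0,0],[0,0,0],[0,0,0]],"jaw":[0,0,0,0,0,0,0,0,0,0]}'
python3 - <<'E'
from h import *
out=[]
for n in("scene","side"):
    im=cams.camera(n);c=cam(n)
    u,v=proj(c,[564.5,-9,130]).astype(int);print(n,"crop0",u-40,v-50)
    out.append(cv2.resize(im[v-50:v+50,u-40:u+40],None,fx=5,fy=5,interpolation=cv2.INTER_CUBIC))
cv2.imwrite("pics/m9.png",np.hstack(out)[:,:,::-1])
E
```

```text
time_s: 24.08
eef_pos: [575.8, 32.6, 175.1]
orientation: [[-0.258, 0.0, 0.966], [-0.966, -0.0, -0.258], [0.0, -1.0, 0.0]]
contact_force: [1.0, 0.2, -0.1]
grip_width: 0.4
time_s: 24.92
eef_pos: [566.4, -2.1, 181.6]
orientation: [[-0.258, -0.0, 0.966], [-0.966, 0.0, -0.258], [-0.0, -1.0, -0.0]]
contact_force: [-0.3, 0.5, 0.4]
grip_width: 0.4
scene crop0 322 186
side crop0 277 111
```

```bash
python3 -m jog '{"turn":[[0,0,0],[0,0,0],[0,0,0],[0,0,0],[0,0,0],[0,0,0],[0,0,0],[0,0,0],[0,0,0],[0,0,0]],"translation":[[0,-5,0],[0,-15,0],[0,-25,0],[-10,-25,0],[-25,-20,0],[-30,-10,0],[-30,0,0],[-20,0,0],[0,0,0],[0,0,0]],"jaw":[0,0,0,0,0,0,0,0,0,0]}'
python3 - <<'E'
from h import *
H=np.array([563.9,-9.6,118]);x=np.array([-.259,-.966,0]);y=np.array([.966,-.259,0]);z=np.array([0,0,1])
hs=H-8*x+14*z
def pts(a): # loop angle -> bow centre and bow ends
    t=np.pi*.75-a;d=np.cos(t)*x+np.sin(t)*z;b=hs+64*d
    return [b,b+10*y,b-10*y,hs+40*d+24*y,hs+40*d-24*y]
for n in("scene","side"):
    im=cams.camera(n);cv2.imwrite(f"pics/{n}9.png",im[:,:,::-1]);o=cv2.imread(f"pics/{n}8.png")[:,:,::-1];c=cam(n)
    d=cv2.absdiff(im,np.ascontiguousarray(o)).sum(2)
    for nm,a in(("open",0),("closed",3.45)):
        for X in pts(a):
            u,v=proj(c,X).round().astype(int);print(n,nm,(int(u),int(v)),"old",o[v,u],"new",im[v,u])
    for R in blobs(im,"red",30):print("red",R)
    for R in blobs(im,"yellow",100):print("yel",R)
E
```

```text
time_s: 25.85
eef_pos: [596.0, 109.8, 281.8]
orientation: [[-0.256, -0.0, 0.967], [-0.967, -0.0, -0.256], [0.001, -1.0, -0.0]]
contact_force: [0.0, -0.4, 0.5]
grip_width: 0.9
scene open (383, 235) old [37 37 35] new [ 98 105 140]
scene open (381, 238) old [72 38 30] new [100  99 124]
scene open (385, 232) old [38 38 39] new [ 94 107 144]
scene open (372, 243) old [101 129 169] new [ 60 113 167]
scene open (380, 229) old [65 63 63] new [168 117  71]
scene closed (354, 244) old [111 107 104] new [115 112 108]
scene closed (352, 246) old [178 126  78] new [189 185 178]
scene closed (356, 241) old [197 191 186] new [190 187 181]
scene closed (354, 248) old [186 131  79] new [125 122 114]
scene closed (362, 235) old [133  30  23] new [130  22  18]
red ([359, 225, 8, 15, 102], [362.3, 232.2])
yel ([374, 200, 31, 26, 187], [389.6, 209.9])
side open (310, 136) old [158 156 153] new [101  66  36]
side open (313, 135) old [184 180 175] new [102  64  37]
side open (306, 137) old [155 153 150] new [126 116 105]
side open (321, 143) old [113  94  81] new [102  64  31]
side open (303, 147) old [178 174 171] new [170 168 163]
side closed (320, 183) old [117 111 103] new [184 181 178]
side closed (324, 183) old [105  89  76] new [153 150 146]
side closed (317, 184) old [116 108 100] new [178 177 173]
side closed (327, 173) old [97 64 35] new [139 138 135]
side closed (310, 177) old [129 124 113] new [171 168 164]
red ([313, 147, 9, 19, 142], [317.4, 155.8])
yel ([279, 143, 13, 16, 176], [285.4, 149.9])
yel ([213, 201, 27, 12, 122], [227.8, 205.7])
yel ([237, 201, 22, 28, 246], [248.8, 214.7])
yel ([209, 345, 70, 49, 693], [245.5, 372.0])
```

```bash
python3 - <<'E'
from h import *
S,D=cam("scene"),cam("side")
H=np.array([563.9,-9.6,118]);x=np.array([-.259,-.966,0]);z=np.array([0,0,1]);hs=H-8*x+14*z
for a in(3.1,3.3,3.45):
    t=np.pi*.75-a;b=hs+64*(np.cos(t)*x+np.sin(t)*z);print(a,proj(D,b),proj(S,b))
n,o=[cv2.imread(f"pics/side{k}.png")[:,:,::-1].astype(int) for k in(9,8)]
for v in range(170,194):print(v,"new",n[v,320].tolist(),"old",o[v,320].tolist(),"sat new",(n[v,312:330].max(1)-n[v,312:330].min(1)).tolist())
r8,r9=[[tuple(b[1]) for b in blobs(cv2.imread(f"pics/{c}{k}.png")[:,:,::-1].copy(),"red",30)] for c in["side"] for k in(8,9)]
X,r=tri((S,(362.3,232.2)),(D,(317.4,155.8)));print("handle",X,r,"rel hole",(X-H)@x,(X-H)@np.array([.966,-.259,0]),X[2]-118,r8,r9)
for k in(8,9):print([b for b in blobs(cv2.imread(f"pics/side{k}.png")[:,:,::-1].copy(),"yellow",100)][0])
for f in("side0","side9"):
    im=cv2.imread(f"pics/{f}.png")[:,:,::-1].copy();print(f,blobs(im,"green",300),[b for b in blobs(im,"black",60) if 320<b[1][0]<350])
E
```

```text
3.1 [322.7 183.2] [348.4 238.1]
3.3 [321.3 183.7] [351.4 241.3]
3.45 [320.1 183.4] [353.9 243.6]
170 new [153, 152, 147] old [155, 152, 149] sat new [3, 5, 5, 6, 7, 7, 7, 5, 6, 6, 7, 5, 9, 13, 5, 6, 19, 85]
171 new [129, 128, 123] old [131, 130, 126] sat new [5, 4, 5, 6, 6, 6, 5, 5, 6, 4, 4, 4, 8, 15, 7, 5, 14, 70]
172 new [128, 126, 123] old [131, 129, 126] sat new [1, 5, 5, 4, 4, 6, 5, 5, 5, 4, 5, 4, 8, 17, 13, 3, 9, 61]
173 new [127, 125, 123] old [130, 129, 126] sat new [8, 3, 6, 5, 5, 4, 6, 4, 4, 5, 6, 2, 7, 17, 14, 4, 8, 51]
174 new [127, 125, 121] old [130, 127, 123] sat new [4, 5, 5, 5, 6, 4, 4, 5, 6, 5, 4, 4, 6, 10, 13, 5, 9, 41]
175 new [128, 126, 123] old [129, 127, 124] sat new [11, 9, 7, 5, 5, 3, 6, 5, 5, 6, 5, 4, 7, 10, 12, 5, 7, 17]
176 new [128, 126, 123] old [131, 128, 126] sat new [14, 13, 8, 5, 5, 5, 6, 5, 5, 4, 5, 6, 6, 10, 10, 5, 4, 10]
177 new [129, 126, 122] old [128, 126, 122] sat new [11, 15, 12, 5, 3, 6, 6, 6, 7, 6, 5, 8, 8, 11, 9, 7, 6, 11]
178 new [126, 123, 117] old [119, 117, 112] sat new [11, 16, 15, 8, 5, 7, 7, 7, 9, 11, 12, 15, 16, 10, 7, 6, 7, 25]
17
[... 1569 characters left out ...]
, 53] old [156, 106, 59] sat new [96, 101, 96, 103, 103, 102, 101, 97, 101, 98, 99, 93, 66, 59, 59, 59, 61, 62]
193 new [155, 105, 58] old [158, 108, 57] sat new [97, 97, 95, 101, 100, 102, 103, 101, 97, 99, 98, 91, 63, 62, 64, 71, 73, 65]
handle [564.4 -10.3 149.2] [0.5, 0.5] rel hole 0.5926116912555693 0.6861433159071985 31.24165325961323 [(307.7, 78.6), (316.3, 154.3)] [(317.4, 155.8)]
([279, 143, 13, 16, 176], [285.2, 150.0])
([279, 143, 13, 16, 176], [285.4, 149.9])
side0 [([271, 224, 29, 43, 985], [285.3, 244.1])] [([333, 212, 9, 16, 119], [337.3, 219.5])]
side9 [([270, 224, 30, 43, 988], [285.3, 244.1])] [([309, 32, 23, 8, 87], [321.9, 35.6]), ([333, 212, 9, 16, 116], [337.2, 219.4])]
```

```bash
python3 - <<'E'
from h import *
S=cam("scene");H=np.array([563.9,-9.6,118]);x=np.array([-.259,-.966,0]);y=np.array([.966,-.259,0]);z=np.array([0,0,1]);hs=H-8*x+14*z
for a in(3.1,3.2,3.3,3.45):
    t=np.pi*.75-a;b=hs+64*(np.cos(t)*x+np.sin(t)*z);print(a,proj(S,b),"ends",proj(S,b+12*y),proj(S,b-12*y))
n,o=[cv2.imread(f"pics/scene{k}.png").astype(int) for k in(9,8)]
f=lambda im:im.max(2)-im.min(2)
print("cols 340..365 ; # = newly grey, s = grey before")
for v in range(228,256):print(v,"".join('s' if f(o)[v,u]<35 and f(n)[v,u]<35 else '#' if f(n)[v,u]<35 else '-' if f(o)[v,u]<35 else '.' for u in range(340,366)))
E
```

```text
3.1 [348.4 238.1] ends [346.3 241.4] [350.6 234.9]
3.2 [349.8 239.8] ends [347.7 243. ] [352.  236.6]
3.3 [351.4 241.3] ends [349.2 244.6] [353.5 238.2]
3.45 [353.9 243.6] ends [351.8 246.9] [356.  240.4]
cols 340..365 ; # = newly grey, s = grey before
228 ..........................
229 ..........................
230 ..........................
231 ..........................
232 ..........................
233 .................-........
234 ................ss--......
235 ................ss--......
236 ...............sss--......
237 ..............ssss-.......
238 ..............ssss-......#
239 .............sssss-......#
240 .............ssssss-..####
241 .............sssssssss##ss
242 .............sssssssssssss
243 .............sssssssssssss
244 ............#sssssssssssss
245 ............##ssssssssssss
246 ...........#####sssssssss-
247 ...........######sssssss--
248 ...........#####..-sssss-.
249 ..........#####...-ss#ss..
250 ...........##.......#..s..
251 ..........................
252 .......................s..
253 .......................s..
254 .......................s..
255 .......................s..
```

The visible bow corner (~(351.5,247)) matches the closed stop (351.8,246.9), not 3.3 rad (349.2,244.6). Handing in.

```bash
python3 -c "
from h import *
s=get_state();print(s['time_s'],s['contact_force']);ctrl.job_done()"
```

```text
25.95 [0.5 1.  0.2]
the job is handed in; nothing more can be done
```

The shaker is ready and the job is handed in at about 26 s. I pushed the clamp home, set the hitch pin down through the cross hole, and swung its loop closed round the shaft end.

**Clamp:** it reached a hard stop, with about 13 N against the fingers. The tab was in the same place before and after the loop was swung.

**Pin:** it came to rest at the height I expected, with about 10 N pushing back. In the last images the handle lies within 1 mm of the hole's axis. Tilt was not measured separately.

**Loop:** the visible corner of the bow is at pixel (351.5, 247) in the scene camera. The closed stop (3.45 rad) should put it at (351.8, 246.9), and 3.3 rad at (349.2, 244.6), so it is fully closed. The side camera also shows the bow under the shaft, but cannot tell those angles apart.

**Left alone:** the spare pin and cup are at the same pixels as at the start. I did not re-measure the two jars, but the arm never came near them. The gripper ended clear of everything, with force readings at noise level.

I had used all 12 picture views by then, so the closed loop was checked only by pixel measurements, not by eye. One measurement disagreed slightly: the clamp's outer face measured 17 mm from the hole against the stated 16 mm, probably because the raised block hides the edge in that view.

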